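# Check the lamp-house filter over the light pad

## Robot

A 6-joint arm with a two-finger parallel gripper is mounted at the origin on the work surface. World frame = base frame: x ahead of the robot, y to its left, z up, the work surface at z = 0. Lengths are in m, angles in degrees, forces in N, time in s.
With the tool pointing down it reaches from about 0.375 to 0.9 m from the base axis. Payload 3.1 kg.
Tool frame: the origin (TCP) lies at the very end of the fingers, on their centre line; the grasp point (between the pads) lies 19 mm behind it; z points along the fingers, y is the line along which they close (so a half turn about z gives the same grasp; the last joint's range is limited). The gripper opens to 87 mm and grips with 3 to 60 N. Pads are 19 mm wide; open, the fingers measure 117 mm over their backs; the gripper's body (75 mm by 190 mm) begins 51 mm behind the grasp point.
Start: joints at [62.424, 30.224, 82.088, -0, 67.689, -10.227], TCP at [0.186, 0.597, 0.188] pointing down, gripper open.
Joint ranges: [-176.69, 176.69], [-43.24, 126.21], [12.49, 139.97], [-82, 262], [0, 151.66], [-163.58, 163.58]. Speed limits (degrees/s): [159.86, 159.86, 180, 180, 180, 180].

## Interface

Orientations are given as a 3x3 rotation matrix whose columns are the frame's x, y, z axes.
In Python, from rig import readout, cams, bot gives the robot as it stands.
- The arm moves only by the shell command python3 -m inch 'ROWS'. ROWS is JSON, a list of rows, each a list of 5 numbers: the shift along the world's x, y, z in cm, then the turn about the world's z in degrees, then the finger opening in cm, from 0 to 8.7. In form: [[dx, dy, dz, twist, fingers], ...]. A call has 1 to 10 rows; each row is the pose to reach, as a shift and turn from the pose commanded when the call began; what a row does not reach only later rows make up. A row lasts 1/12 s, in which the tool goes at most 41.7 mm and 7.16 degrees, less where a joint would pass 70% of its speed; a pose out of reach is approached as far as the arm can. A call with a gripper value outside its range is refused whole. The fingers move at their own pace and stop on an object; the grip force is fixed at half the most. Time passes only in rows, so rows that repeat a pose let the fingers close. It gives the time, the measured TCP pose, the force, the opening and the grip force at its end, in the units of the state.
- readout.read_state(): the state, without advancing time (a new reading comes with each control period).
- cams.capture(name): name is "side" or "top"; returns a dict with "image" (420x560x3 uint8, blue, green, red), "intrinsics" (3x3 intrinsics, pixels), "k1" (the pictures are not rectified: a ray, as slopes to the right and down, at radius r is drawn at 1 + k1 r^2 times it, then the intrinsics apply), "xyz" and "rotation" of the camera in the world. Camera axes: x right, y down, z forward; pixel columns grow to the right and rows downward; lengths in m; the calibration is good to about 2 mm. A picture is of the moment at which its call begins. There is no depth.
- bot.hand_in(): hands the job in; it is judged then, once.
The state is a dict: "time_s": time; "joint_positions": joint angles; "qvel": joint speeds; "tau": joint torques, N m; "position": TCP position; "tcp_rot": TCP orientation; "force": force on the tool from outside, world axes, zero at the start; "moment": the same for the moment, N m; "opening": opening from 0.0 (shut) to 1.0 (fully open); "grasp_force": force on a finger pad.
Only numpy, scipy, OpenCV 4.12 (cv2) and the standard library are available. Lean on these libraries where they do the work, as an engineer would, in place of code of your own. Each camera call takes 0.05 s, during which the arm holds its last target. There are 200 camera calls.

## Task

Set the lamp's dimmer lever straight up to its green mark, then swing the lamp house's cover flap fully open and leave it open. Take the filter slide out by its orange fin and hold it level about 8 cm above the light pad, with its blue glass wholly over the lit disc. Finish while still holding it there, still, and leave the other things on the bench where they are.

Things in the scene. Friction and masses are not known exactly. Their poses are not given: they have to be found in the camera images.
- lever (a joint): dimmer lever's angle, rad: 0 = straight up (green mark), positive = leaning towards the dimmer box's +x (red mark, bright), negative = towards -x; range -0.85 to 0.85. Stiff hinge about the box's y axis (about 0.12 N m), stays where it is left. At the start it leans to the red side, 0.45 to 0.8
- lever_pivot (a point): the lever's hinge axis at the middle of the grey dimmer box (120 along x, 90 along y, 50 mm high), 55 mm above the table; its axes are those of the box, z up, hinge along y. It stands fixed on the table.
- lever_grip (a point): centre of the lever's red cross-bar grip, a cylinder 22 mm thick and 30 mm long along the hinge (y) axis, 85 mm from the pivot, on a steel rod 10 mm thick; pinched on its two end faces (30 mm apart) it can turn between the fingers
- lamphouse: white lamp house of the microscope, a box 142 (x) x 152 (y) mm, 75 mm high, with cooling slots and a dark lamp nose (22 mm long) on its +x side; origin at the centre of its underside on the table. Open well inside: walls 6 mm, floor 12 mm up, 130 (x) x 140 (y) mm. A white cover flap, hinged along the top of its +x side, covers the well. It stands fixed on the table.
- flap (a joint): cover flap's angle, rad: 0 = shut (as it starts), 1.57 = standing upright, 1.75 = fully open (stop; the free edge of the open flap then stands about 235 mm above the table). Stiff hinge (about 0.16 N m), stays where it is left
- flap_hinge (a point): middle of the flap's hinge axis, 71 mm to +x of the lamp house's centre, 78 mm above the table; axes as the lamp house, hinge along y. The flap is 155 mm long from this axis towards -x when shut, 152 mm wide, 6 mm thick (half above and half below the axis height), so it overhangs the well's -x wall by 13 mm
- flap_grip (a point): grip point on the flap's black fin, which stands on the flap's upper face near its free edge: 24 (x) x 14 (y, thickness) mm, 36 mm high above the flap's upper face. The point lies 24 mm above that face (27 mm above the flap's mid-plane), 135 mm from the hinge axis along the flap. Pinched across its 14 mm it can turn between the fingers while the flap swings. When the flap stands open the fin is on its far side (+x), the side away from the well
- filter_grip (a point): centre of the orange upright grip fin of the filter slide (60 g, mass varies), hidden under the flap at the start. The fin is 24 (x) x 12 (y, thickness) mm and 42 mm high, standing on a flat aluminium frame 100 (x) x 50 (y) x 6 mm that lies on the well's floor. This point is 27 mm above the frame's underside, 21 mm above the frame's top face, 30 mm to -x of the frame's centre
- filter_glass (a point): centre of the slide's round blue glass (40 mm across), in the flat frame: 52 mm to +x of and 24 mm below filter_grip, 3 mm above the frame's underside; z is the frame's normal
- pad_centre (a point): centre of the bright lit disc (100 mm across) on the top face of the light pad, a grey plate 150 x 150 mm, 12 mm thick. It stands fixed on the table.
- tube_rack: bystander: white rack of capped sample tubes, 100 x 200 x 93 mm; origin at the centre of its underside
- slide_box: bystander: blue flat slide box, 90 x 170 x 34 mm; origin at the centre of its underside
- beaker: bystander: clear open beaker, 68 mm wide, 90 mm high; origin at the centre of its underside
- wash_bottle: bystander: white bottle with red cap, 64 mm wide, 160 mm high; origin at the centre of its underside
- petri_dish: bystander: flat clear dish with lid, 94 mm wide, 17 mm high; origin at the centre of its underside
- marker: bystander: white and blue marker pen, 130 x 14 x 14 mm, lying flat; origin at the centre of its underside
There are look-alikes about, which are no part of the job. What is shaped like the lamphouse but pink is not meant.

How it is judged (in metres and radians):
On the way, in this order (a step that is already met when the one before it is completed fails the run):
1. the dimmer lever stands straight up (within 0.14 rad) and at rest, the flap still shut (value of joint lever between -0.14 and 0.14 rad and velocity of joint lever between -0.1 and 0.1 rad/s and value of joint flap below 0.15 rad), for 0.2 s.
2. the flap is fully open (past 1.3 rad) with the lever still up and the filter slide still in the well (value of joint lever between -0.14 and 0.14 rad and z of filter_glass in the frame of lamphouse below 0.03 m and x of filter_glass in the frame of lamphouse between -0.065 and 0.065 m and y of filter_glass in the frame of lamphouse between -0.07 and 0.07 m and value of joint flap above 1.3 rad), for 0.2 s.
At the end, for the whole second after the job is handed in: The gripper still holds the filter slide, still (under 3 cm/s) and level within 0.2 rad, touching neither pad nor lamp house, the glass centre within 30 mm of the lit disc's centre seen from above and 40 to 140 mm above it; the lever is within 0.14 rad of straight up and the flap open past 1.2 rad (value of joint lever between -0.14 and 0.14 rad and value of joint flap above 1.2 rad and horizontal distance between filter_glass and pad_centre below 0.03 m and z of filter_glass in the frame of pad_centre between 0.04 and 0.14 m and angle between filter_glass's own z axis and vertical below 0.2 rad and contact force between filter and the fingers above 1 N and contact force between filter and lightpad below 0.1 N and contact force between filter and lamphouse below 0.1 N and linear speed of filter below 0.03 m/s); the arm keeps its last pose, push and grip.
It fails at once if a bystander (tube rack, slide box, beaker, wash bottle, petri dish, marker) is pushed more than 30 mm or tipped over (distance of any of tube_rack, slide_box, beaker, wash_bottle, petri_dish, marker from where it was at the start of the episode above 0.03 m or angle between any of tube_rack, slide_box, beaker, wash_bottle, petri_dish, marker's own z axis and vertical above 0.5 rad).
It also fails if it takes over 72 s, if anything falls off the work surface, if the arm or the gripper's body presses on something with over 40 N, if the wrist force passes 120 N, or if a joint passes its speed limit or range.

## Working session

There is one attempt and no reset: what is moved stays moved. The work goes in short steps, Python scripts to look and compute and a shell command to move; the robot and the scene stay as the last step left them, time stands still between calls to the robot, and variables do not carry over. Pictures are saved under pics/ and viewed, at most 10 in all, crops included, and the job is handed in when it is done.

```bash
mkdir -p pics; ls; cat > h.py <<'E'
import numpy as np, cv2
from rig import readout, cams, bot
def snap(n,f):
    c=cams.capture(n); cv2.imwrite('pics/'+f,c['image']); 
    np.savez('pics/'+f+'.npz',K=c['intrinsics'],k1=c['k1'],p=c['xyz'],R=c['rotation']); return c
def ray(f,u,v):
    c=np.load('pics/'+f+'.npz'); K=c['K']
    d=cv2.undistortPoints(np.array([[[u,v]]],float),K,np.array([float(c['k1']),0,0,0]))  # initial
    x,y=(u-K[0,2])/K[0,0],(v-K[1,2])/K[1,1]; s=np.hypot(x,y); r=s
    for _ in range(50): r=s/(1+float(c['k1'])*r*r)
    k=r/s if s>0 else 1
    return c['p'],c['R']@np.array([x*k,y*k,1.])
def at(f,u,v,z):
    p,d=ray(f,u,v); return p+d*(z-p[2])/d[2]
def pix(f,P):
    c=np.load('pics/'+f+'.npz'); q=c['R'].T@(np.array(P)-c['p']); x,y=q[:2]/q[2]
    k=1+float(c['k1'])*(x*x+y*y); return (c['K']@np.array([x*k,y*k,1]))[:2]
E
python3 - <<'E'
from h import *
for n in('top','side'):
    c=snap(n,n+'0.png'); print(n,c['intrinsics'],c['k1'],c['xyz'],c['rotation'])
s=readout.read_state(); print(s['position'],s['tcp_rot'],s['time_s'],s['force'])
E
```

```text
pics
top [[443.14813257   0.         286.42491459]
 [  0.         443.14813257 202.92975701]
 [  0.           0.           1.        ]] -0.02325425804489725 [ 0.29723614 -0.00782277  1.29077972] [[-0.01993405 -0.9802667   0.19667187]
 [-0.99977054  0.02108702  0.00376987]
 [-0.00784271 -0.19655159 -0.98046212]]
side [[498.16885699   0.         277.54320903]
 [  0.         498.16885699 219.41404537]
 [  0.           0.           1.        ]] -0.02046424709206647 [0.25820699 1.34771833 0.93133614] [[-0.97981982 -0.1161222   0.16269221]
 [-0.19950359  0.51803668 -0.83176698]
 [ 0.01230608 -0.84743946 -0.5307494 ]]
[0.18599157 0.59592137 0.18675268] [[-9.54506280e-01  2.98189289e-01 -9.53981828e-04]
 [ 2.98190567e-01  9.54504726e-01 -1.76428608e-03]
 [ 3.84488953e-04 -1.96849052e-03 -9.99997989e-01]] 0.1 [ 0.78484888 -0.11658994 -0.6600828 ]
```

View pics/top0.png

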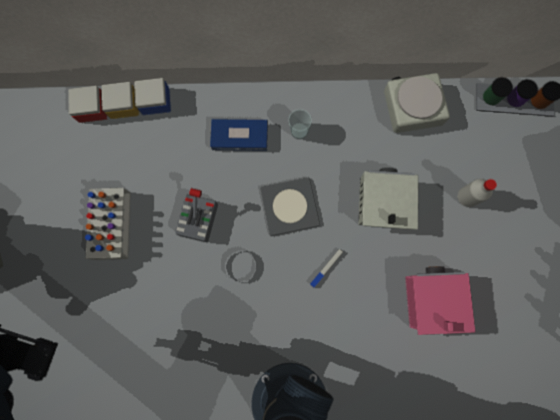

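View pics/side0.png

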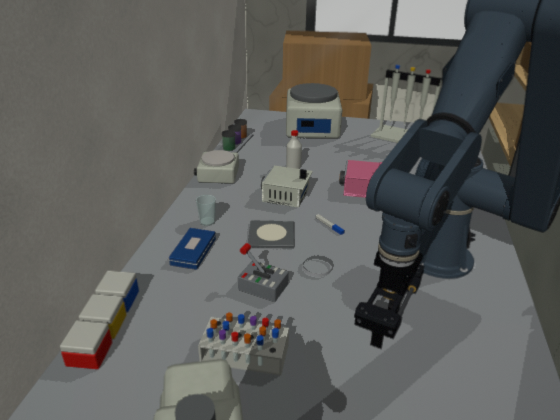

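The top picture shows the dimmer box at about (196,214) with its red grip at (195,192), and the light pad at (290,206). Lamp-house candidates:
- White box at (390,200), with a nose at (388,170) and a black fin at (392,218). It fits the description.
- Pink box at (440,303). This is the excluded look-alike.
- White box with a round plate at (417,102). It has no flap or fin, so it's another device.

I'll confirm with an enlarged crop.

```bash
python3 - <<'E'
from h import *
a=cv2.imread('pics/top0.png'); b=cv2.imread('pics/side0.png')
r=lambda i,x,y,w,h:cv2.resize(i[y:y+h,x:x+w],(400,300),interpolation=cv2.INTER_CUBIC)
# each 4x/5x
o=np.vstack([np.hstack([r(a,345,155,80,60+15-15),r(a,160,175,80,60)]),np.hstack([r(a,345,180,80,60),r(a,250,175,80,60)])])
o=np.vstack([np.hstack([r(a,340,160,100,75),r(a,155,180,100,75)]),np.hstack([r(b,240,150,100,75),r(b,220,235,100,75)])])
cv2.imwrite('pics/crop1.png',o)
E
```

```text
(no output)
```

View pics/crop1.png

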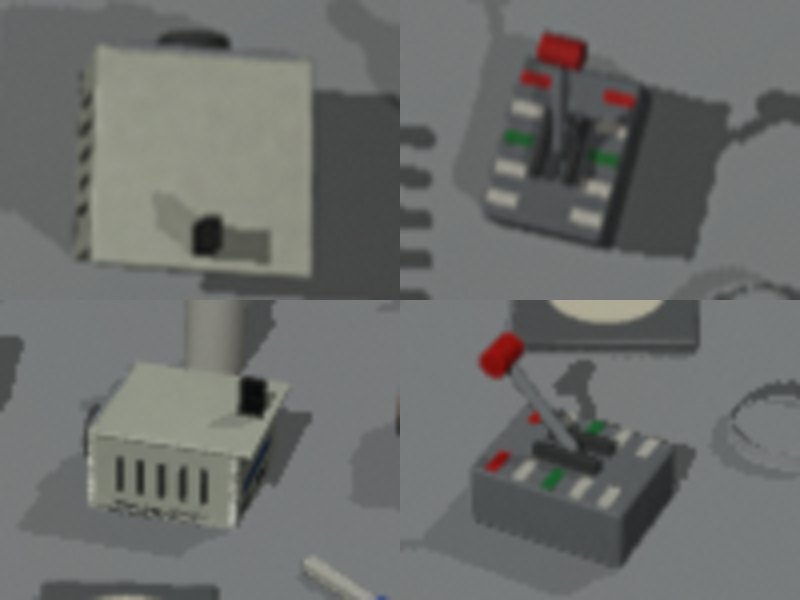

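The crop confirms the white lamp house: slots on the -y-left side, nose at the top (+x), black fin at top-view pixel (392,219). On the dimmer the lever leans to the red marks, grip at about (195.5,193) top and (245,249) side.

```bash
python3 - <<'E'
from h import *
T='top0.png';S='side0.png'
def tri(a,b):
    p,d=ray(T,*a);q,e=ray(S,*b); d=d/np.linalg.norm(d);e=e/np.linalg.norm(e)
    A=np.stack([d,-e],1); s,*_=np.linalg.lstsq(A,q-p,rcond=None); P=p+d*s[0];Q=q+e*s[1]; return (P+Q)/2,np.linalg.norm(P-Q)
np.set_printoptions(precision=4,suppress=True)
L=[at(T,x/4+340,y/4+160,.081) for x,y in [(97,47),(310,60),(310,274),(90,262)]]; print('flap',np.array(L)); 
ln=(L[0]+L[1]-L[2]-L[3])/2; wd=(L[0]+L[3]-L[1]-L[2])/2
print('len',np.linalg.norm(ln),'wid',np.linalg.norm(wd),'yaw',np.degrees([np.arctan2(ln[1],ln[0]),np.arctan2(-wd[0],wd[1])]),'c',np.mean(L,0))
D=[at(T,(x-400)/4+155,y/4+180,.05) for x,y in [(527,52),(648,88),(607,243),(487,215)]]; 
ln=(D[0]+D[1]-D[2]-D[3])/2; wd=(D[0]+D[3]-D[1]-D[2])/2
print('dim len',np.linalg.norm(ln),'wid',np.linalg.norm(wd),'yaw',np.degrees([np.arctan2(ln[1],ln[0]),np.arctan2(-wd[0],wd[1])]),'c',np.mean(D,0))
print('grip',tri((195.5,192.75),(245.25,249)))
print('fin top',at(T,207/4+340,228/4+160,.112), tri((207/4+340,228/4+160),(253/4+240,(397-300)/4+150)))
g=cv2.cvtColor(cv2.imread('pics/'+T),cv2.COLOR_BGR2GRAY)
_,b=cv2.threshold(g[175:240,255:325],150,255,0); m=cv2.moments(b,True); u,v=m['m10']/m['m00']+255,m['m01']/m['m00']+175
print('pad',u,v,m['m00'],at(T,u,v,.012))
for n,u,v,z in [('bottle',478,195,.05),('beaker',299,125,.05),('petri',241,266,.01),('marker',328,268,.01),('sbox',240,135,.034),('rack',105,225,.09)]: print(n,at(T,u,v,z))
E
```

```text
flap [[ 0.6249 -0.2246  0.081 ]
 [ 0.6123 -0.3742  0.081 ]
 [ 0.4604 -0.3624  0.081 ]
 [ 0.472  -0.2114  0.081 ]]
len 0.15289978265622922 wid 0.15079637545748614 yaw [-4.6973 -4.6171] c [ 0.5424 -0.2932  0.081 ]
dim len 0.11714239210733167 wid 0.08996354674756107 yaw [-13.1398 -16.0902] c [0.5102 0.2526 0.05  ]
grip (array([0.566 , 0.2436, 0.1162]), np.float64(0.0009529820267326881))
fin top [ 0.4889 -0.2862  0.112 ] (array([ 0.4877, -0.2899,  0.0968]), np.float64(0.007240047752277958))
pad 289.39760479041917 205.6191616766467 835.0 [ 0.5455 -0.0115  0.012 ]
bottle [ 0.5575 -0.553   0.05  ]
beaker [ 0.7807 -0.045   0.05  ]
petri [0.3724 0.1311 0.01  ]
marker [ 0.3616 -0.1181  0.01  ]
sbox [0.7594 0.1316 0.034 ]
rack [0.4868 0.498  0.09  ]
```

Sizes check out: flap 153×151 mm, dimmer 117×90 mm, grip 83 mm from the pivot. I'll push the lever with closed fingers from its red side.

```bash
python3 -m inch '[[4,-3.5,0.3,1,0],[8,-7,0.5,2.9,0],[12,-10.5,0.5,2.9,0],[15,-13,0.5,2.9,0],[18,-15.5,0.5,2.9,0],[21,-18,0.5,2.9,0],[24,-21,0.5,2.9,0],[27,-23.5,0.5,2.9,0],[30,-26,0.5,2.9,0],[33,-29,0.5,2.9,0]]'
```

```text
time_s: 0.93
position: [0.501, 0.3207, 0.1923]
tcp_rot: [[-0.968, 0.25, -0.0], [0.25, 0.968, 0.0], [0.0, -0.0, -1.0]]
force: [0.8, -0.3, 0.2]
opening: 0.325
grasp_force: 0.0
```

```bash
python3 -m inch '[[3,-2.5,0,0,0],[6,-5,0,0,0],[8.7,-7.6,0,0,0],[8.7,-7.6,0,0,0],[8.7,-7.6,-2.5,0,0],[8.7,-7.6,-5,0,0],[8.7,-7.6,-7.5,0,0],[8.7,-7.6,-7.7,0,0],[8.7,-7.6,-7.7,0,0]]' && python3 - <<'E'
from h import *
s=snap('side','side1.png');i=s['image'][200:320,170:330]
cv2.imwrite('pics/s1c.png',cv2.resize(i,(800,600),interpolation=cv2.INTER_CUBIC))
E
```

```text
time_s: 1.68
position: [0.5847, 0.2461, 0.1138]
tcp_rot: [[-0.968, 0.249, -0.005], [0.249, 0.968, -0.001], [0.005, -0.002, -1.0]]
force: [0.5, 0.1, 0.1]
opening: 0.007
grasp_force: 0.0
```

View pics/s1c.png

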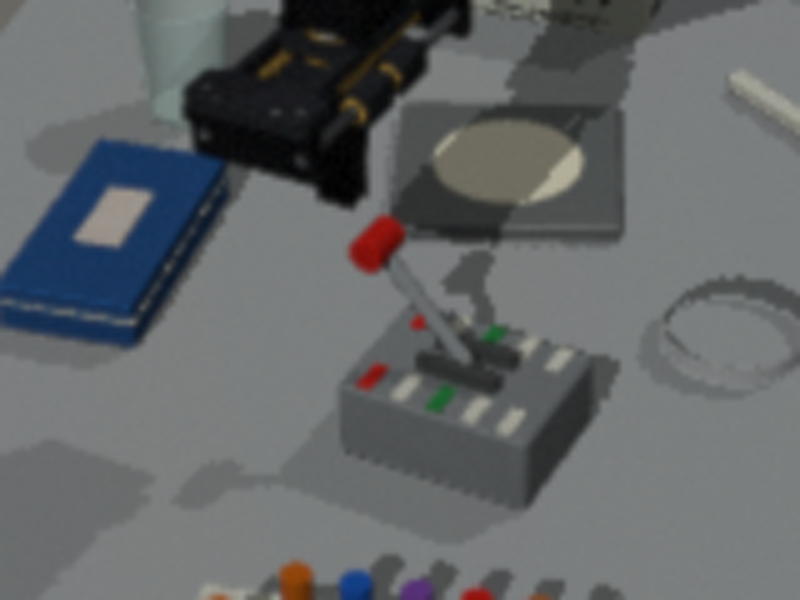

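```bash
python3 - <<'E'
from h import *
s=readout.read_state(); print(s['position'],s['time_s'],s['qvel'],s['force'])
for P in [s['position'],(.566,.2436,.1162),(.51,.2526,.05)]:
    u,v=pix('side1.png',P); print(u,v,(u-170)*5,(v-200)*5, at('side1.png',u,v,P[2]))
E
```

```text
[0.58635084 0.24649577 0.11551349] 1.7333 [ 0.09464981 -1.86267708 -1.96169046 -0.08680401 -0.1425528   0.06212099] [0.15053403 0.32567733 0.06232466]
237.8128012376013 248.81553861544202 339.0640061880065 244.0776930772101 [0.58635084 0.24649577 0.11551349]
245.0723883749596 248.94337736270396 375.36194187479794 244.71688681351978 [0.566  0.2436 0.1162]
263.8335633668552 272.15418228876354 469.16781683427587 360.7709114438177 [0.51   0.2526 0.05  ]
```

```bash
python3 - <<'E'
from h import *
s=snap('side','side2.png'); t=snap('top','top2.png')
st=readout.read_state();print(st['position'],st['time_s'])
R=np.array([[-.968,.249,0],[.249,.968,0],[0,0,-1]])
i=cv2.resize(s['image'][200:275,190:290],(400,300),interpolation=cv2.INTER_CUBIC)
j=cv2.imread('pics/side0.png')[280:355,340:440]; j=cv2.resize(j,(400,300),interpolation=cv2.INTER_CUBIC)
k=cv2.resize(t['image'][150:225,150:250],(400,300),interpolation=cv2.INTER_CUBIC)
def mk(im,f,P,ox,oy):
    u,v=pix(f,P); cv2.drawMarker(im,(int((u-ox)*4),int((v-oy)*4)),(0,255,0),0,12,1)
mk(i,'side2.png',st['position'],190,200); mk(j,'side0.png',(.186,.596,.1868),340,280); mk(k,'top2.png',st['position'],150,150)
mk(i,'side2.png',(.566,.2436,.1162),190,200)
cv2.imwrite('pics/c2.png',np.hstack([np.vstack([i,j]),np.vstack([k,k*0])]))
E
```

```text
[0.5878575  0.24686343 0.11729022] 1.8333
```

View pics/c2.png

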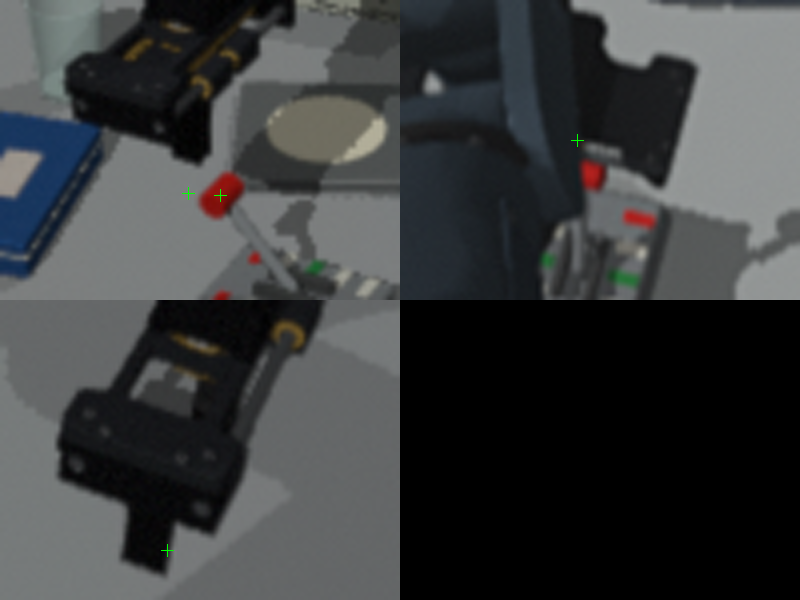

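The crop shows the lever grip on its marker, but the closed fingertips appear about 9 px above the TCP marker. I'll check how the tips move with the opening before relying on their height.

```bash
python3 -m inch '[[2,-0.5,2,0,0],[2,-0.5,4,0,0],[2,-0.5,4,0,0],[2,-0.5,4,0,0],[2,-0.5,4,0,0]]'; cat > c.py <<'E'
from h import *
import sys
f=sys.argv[1]; s=snap('side',f); st=readout.read_state(); P=np.array(st['position']); R=np.array(st['tcp_rot'])
im=cv2.resize(s['image'][190:265,190:290],(400,300),interpolation=cv2.INTER_CUBIC)
w=st['opening']*.087/2
for q,c in [((0,0,0),(0,255,0)),((0,w,0),(0,0,255)),((0,-w,0),(255,0,0)),((0,0,-.07),(0,255,255))]:
    u,v=pix(f,P+R@np.array(q)); cv2.drawMarker(im,(int((u-190)*4),int((v-190)*4)),c,0,12,1)
cv2.imwrite('pics/m_'+f,im); print(P,st['opening'])
E
python3 c.py a1.png; python3 -m inch '[[0,0,0,0,8.7],[0,0,0,0,8.7],[0,0,0,0,8.7],[0,0,0,0,8.7],[0,0,0,0,8.7],[0,0,0,0,8.7],[0,0,0,0,8.7],[0,0,0,0,8.7],[0,0,0,0,8.7]]'; python3 c.py a2.png; python3 -c "
import cv2,numpy as np
cv2.imwrite('pics/m12.png',np.hstack([cv2.imread('pics/m_a1.png'),cv2.imread('pics/m_a2.png')]))"
```

```text
time_s: 2.25
position: [0.6063, 0.2415, 0.1563]
tcp_rot: [[-0.968, 0.249, 0.001], [0.249, 0.968, 0.0], [-0.001, 0.0, -1.0]]
force: [-0.9, 0.5, -0.4]
opening: 0.003
grasp_force: 0.0
[0.60580706 0.24133281 0.15553043] 0.004664699534150988
time_s: 3.05
position: [0.6067, 0.2412, 0.1557]
tcp_rot: [[-0.968, 0.25, -0.0], [0.25, 0.968, -0.0], [0.0, -0.0, -1.0]]
force: [-0.2, 0.2, -0.5]
opening: 0.601
grasp_force: 0.0
[0.60674706 0.24122464 0.15567067] 0.6527947060808037
```

View pics/m12.png

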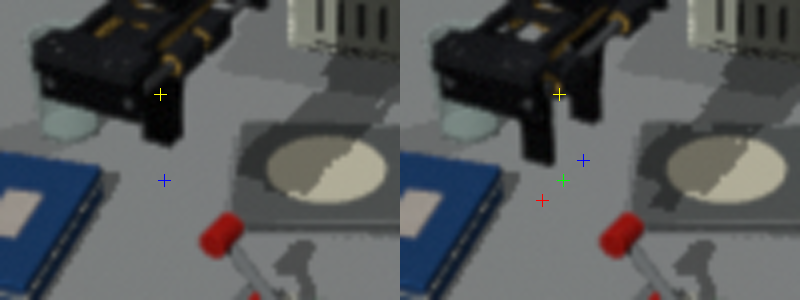

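```bash
python3 - <<'E'
from h import *
R0=np.array([[-.9545,.298,0],[.298,.9545,0],[0,0,-1]]);R1=np.array([[-.968,.25,0],[.25,.968,0],[0,0,-1]])
for f,P,R,w,o in [('side0.png',(.186,.5959,.1868),R0,.0435+.015,(375.9,346.9)),('a1.png',(.6058,.2413,.1555),R1,.015,(229,225.8)),('a2.png',(.6067,.2412,.1557),R1,.0434,(224.3,230.6))]:
    X=np.array(P)+R@np.array([0,w,0]); u=pix(f,X); print(f,u,o, 'obs at same z:',at(f,*o,X[2])-X,'px/cm x,y,z',[(pix(f,X+.01*e)-u).round(1) for e in np.eye(3)])
E
```

```text
side0.png [371.95553171 361.9239903 ] (375.9, 346.9) obs at same z: [-6.09212451e-03 -4.13037500e-02  8.32667268e-17] px/cm x,y,z [array([-5.2, -0.8]), array([-0.2,  3.9]), array([ 0.6, -3.6])]
a1.png [228.37104271 237.87025478] (229, 225.8) obs at same z: [ 1.55531940e-02 -5.96493498e-02 -2.77555756e-17] px/cm x,y,z [array([-3.5, -0.4]), array([-1.,  2.]), array([-0.1, -3. ])]
a2.png [222.70465432 242.97255945] (224.3, 230.6) obs at same z: [ 1.33896946e-02 -5.97599878e-02  5.55111512e-17] px/cm x,y,z [array([-3.5, -0.5]), array([-1.1,  2.1]), array([-0.2, -3. ])]
```

The tip reads about 35–40 mm above the reported TCP in both views. I'll settle it by touching the table in the free spot here.

```bash
python3 -m inch '[[0.5,0,-3,0,0],[0.5,0,-6,0,0],[0.5,0,-9,0,0],[0.5,0,-12,0,0],[0.5,0,-14,0,0],[0.5,0,-14.5,0,0],[0.5,0,-14.5,0,0],[0.5,0,-14.5,0,0]]'; python3 c.py b1.png;  python3 -m inch '[[0,0,-0.2,0,0],[0,0,-0.4,0,0],[0,0,-0.6,0,0],[0,0,-0.8,0,0],[0,0,-0.8,0,0]]'
```

```text
time_s: 3.77
position: [0.6057, 0.2334, 0.0081]
tcp_rot: [[-0.97, 0.243, -0.015], [0.243, 0.97, -0.014], [0.011, -0.017, -1.0]]
force: [-7.1, -21.0, -3.3]
opening: 0.229
grasp_force: 30.1
[0.60554285 0.23354201 0.00823401] 0.22565315707320835
time_s: 4.23
position: [0.6113, 0.2325, 0.0036]
tcp_rot: [[-0.97, 0.244, -0.004], [0.244, 0.97, -0.013], [0.0, -0.013, -1.0]]
force: [-0.9, -24.6, 3.4]
opening: 0.231
grasp_force: 30.0
```

```bash
python3 - <<'E'
from h import *
t=snap('top','top3.png'); a=cv2.imread('pics/b1.png')[190:310,190:290]; b=t['image'][140:260,140:240]
cv2.imwrite('pics/v7.png',np.hstack([cv2.resize(x,(400,480),interpolation=cv2.INTER_CUBIC) for x in(a,b)]))
E
```

```text
(no output)
```

View pics/v7.png

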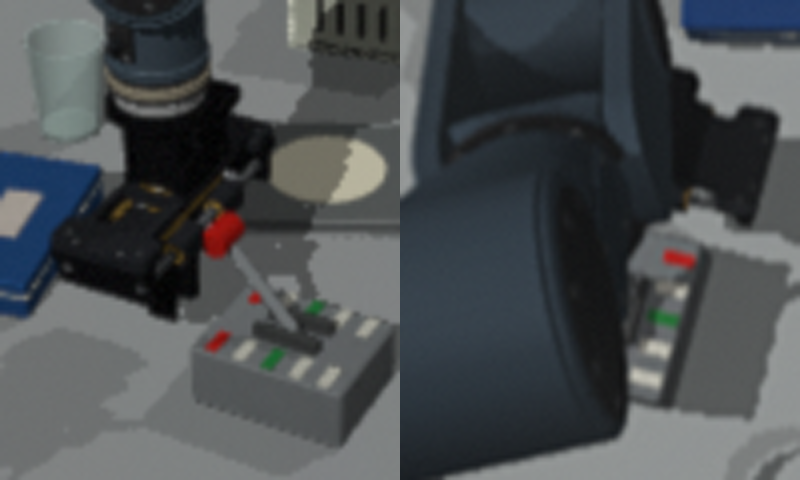

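The fingers stopped at 20 mm with a sideways force of about 21 N, although the picture shows nothing between them. I'll open them and see whether the force vanishes, then step down.

```bash
python3 -m inch '[[0,0,0.3,0,4],[0,0,0.6,0,4],[0,0,0.6,0,4],[0,0,0.6,0,4],[0,0,0.6,0,4]]'; python3 - <<'E'
from h import *
for z in (0,.02,.04,.06): print(z, at('b1.png',232.5,269,z))
a=cv2.imread('pics/side0.png').astype(int);b=cv2.imread('pics/b1.png').astype(int)
for n in('side0.png','a2.png','b1.png'):
    i=cv2.imread('pics/'+n).astype(int); m=(i[...,2]>120)&(i[...,1]<60)&(i[...,0]<60); m[:, :225]=0; m[:,265:]=0; m[:235]=0; m[260:]=0
    v,u=np.nonzero(m); print(n,u.mean(),v.mean(),len(u))
s=readout.read_state(); print(s['tau'],s['joint_positions'])
E
```

```text
time_s: 4.7
position: [0.613, 0.2417, 0.0097]
tcp_rot: [[-0.968, 0.25, 0.003], [0.25, 0.968, 0.001], [-0.002, 0.002, -1.0]]
force: [0.2, -0.4, 0.4]
opening: 0.446
grasp_force: 0.0
0 [6.20551190e-01 1.95891052e-01 1.11022302e-16]
0.02 [0.61277002 0.22062599 0.02      ]
0.04 [0.60498885 0.24536094 0.04      ]
0.06 [0.59720768 0.27009588 0.06      ]
side0.png 244.09259259259258 248.0 54
a2.png 244.07142857142858 248.16071428571428 56
b1.png 244.7843137254902 248.01960784313727 51
[-2.82223988e-01 -4.96299899e+01 -1.23883367e+01 -1.82973716e-02
  1.23441615e-01 -8.85891968e-04] [ 1.18110149e+01  4.53933747e+01  8.40632653e+01  2.99477776e-02
  5.03779907e+01 -6.37399439e+01]
```

Explanation: when the hand came down, the red grip (z≈0.116) ended up between the gripper's linkages, because the body starts only 70 mm above the tips. The force has now vanished. I'll go straight up with fingers open, move clear, and touch the table there.

```bash
python3 -m inch '[[0,0,0,0,6],[0,0,1,0,6],[0,0,4,0,6],[0,0,8,0,6],[0,0,11,0,6],[0,0,13,0,6],[0,0,14,0,6]]'; python3 -m inch '[[3,-0.5,0,0,3],[6,-1,0,0,0],[6,-1,-3,0,0],[6,-1,-6,0,0],[6,-1,-9,0,0],[6,-1,-12,0,0],[6,-1,-13,0,0],[6,-1,-13.2,0,0],[6,-1,-13.2,0,0],[6,-1,-13.2,0,0]]'
```

```text
time_s: 5.28
position: [0.6142, 0.2423, 0.1537]
tcp_rot: [[-0.969, 0.249, 0.008], [0.249, 0.969, 0.002], [-0.007, 0.004, -1.0]]
force: [-0.1, -0.0, 0.0]
opening: 0.688
grasp_force: 0.0
time_s: 6.12
position: [0.6732, 0.2317, 0.0185]
tcp_rot: [[-0.968, 0.249, 0.003], [0.249, 0.968, 0.001], [-0.003, 0.001, -1.0]]
force: [0.4, 0.8, 0.2]
opening: 0.038
grasp_force: 0.0
```

```bash
 python3 -m inch '[[0,0,-0.2,0,0],[0,0,-0.4,0,0],[0,0,-0.6,0,0],[0,0,-0.6,0,0]]'; python3 -m inch '[[0,0,-0.2,0,0],[0,0,-0.4,0,0],[0,0,-0.6,0,0],[0,0,-0.6,0,0]]'; python3 c.py b2.png
```

```text
time_s: 6.45
position: [0.6718, 0.2313, 0.0111]
tcp_rot: [[-0.968, 0.25, 0.0], [0.25, 0.968, 0.0], [-0.0, 0.0, -1.0]]
force: [0.0, 0.6, -0.5]
opening: 0.003
grasp_force: 0.0
time_s: 6.78
position: [0.6712, 0.2312, 0.004]
tcp_rot: [[-0.968, 0.25, -0.001], [0.25, 0.968, -0.0], [0.001, -0.0, -1.0]]
force: [0.2, -0.1, 0.4]
opening: 0.001
grasp_force: 0.0
[0.67135737 0.23119456 0.00413481] 0.003578363199348143
```

```bash
 python3 -m inch '[[0,0,-0.2,0,0],[0,0,-0.4,0,0],[0,0,-0.6,0,0],[0,0,-0.8,0,0],[0,0,-0.8,0,0]]'; python3 c.py b3.png; python3 - <<'E'
from h import *
im=cv2.imread('pics/b3.png'); s=readout.read_state(); u,v=pix('b3.png',s['position']); print(u,v)
g=im.max(2); 
for y in range(int(v)-14,int(v)+8,2): print(y,g[y,int(u)-14:int(u)+15:2])
E
```

```text
time_s: 7.25
position: [0.6713, 0.2312, -0.004]
tcp_rot: [[-0.968, 0.25, -0.001], [0.25, 0.968, -0.0], [0.001, -0.0, -1.0]]
force: [0.1, -0.0, -0.5]
opening: 0.008
grasp_force: 0.0
[ 0.67142488  0.23119415 -0.00378888] 0.006020663901124849
212.93809308439927 274.8244510790448
260 [13 13 31  8 34 23  6  3  6 18 80 84 83 83 83]
262 [14 10 31 19 20 17  6  6  6 12 78 84 83 84 83]
264 [34 44 31 17 46 39  2  5  3 15 79 84 83 83 83]
266 [ 52 121 127 107 121  82  45  19  12  64  83  83  84  85  83]
268 [ 93 131 132 132 132 131 129 124  93 128 101  94 124 100  99]
270 [114 126 129 132 132 132 131 132 132 131 132 132 131 132 131]
272 [113 113 113 115 116 129 131 131 132 132 133 132 131 131 132]
274 [113 114 113 113 113 119 132 131 131 132 131 132 132 131 132]
276 [113 114 113 113 124 128 132 131 132 132 131 131 132 131 132]
278 [113 113 113 112 115 131 131 132 132 132 132 132 132 131 131]
280 [113 113 114 117 128 132 131 131 132 132 132 131 132 132 132]
```

No contact at a reported z of -0.004, so the reported height is off. I'll keep stepping down to find the contact.

```bash
 python3 -m inch '[[0,0,-0.3,0,0],[0,0,-0.6,0,0],[0,0,-0.9,0,0],[0,0,-1.0,0,0],[0,0,-1.0,0,0]]' | grep -E "pos|force"; python3 -m inch '[[0,0,-0.2,0,0],[0,0,-0.4,0,0],[0,0,-0.6,0,0],[0,0,-0.6,0,0]]'| grep -E "pos|force"
```

```text
position: [0.6713, 0.2312, -0.014]
force: [0.7, 0.1, 0.2]
grasp_force: 0.0
position: [0.6714, 0.2312, -0.0199]
force: [-0.1, -0.3, 0.6]
grasp_force: 0.0
```

```bash
 python3 -m inch '[[0,0,-0.2,0,0],[0,0,-0.4,0,0],[0,0,-0.6,0,0],[0,0,-0.6,0,0]]'| grep -E "pos|force"
```

```text
position: [0.6713, 0.2312, -0.0259]
force: [-0.2, -0.7, 0.2]
grasp_force: 0.0
```

```bash
 python3 -m inch '[[0,0,-0.2,0,0],[0,0,-0.4,0,0],[0,0,-0.5,0,0],[0,0,-0.5,0,0]]'| grep -E "pos|force"; python3 c.py b4.png; python3 - <<'E'
from h import *
im=cv2.imread('pics/b4.png'); s=readout.read_state(); 
P=np.array(s['position']); P[2]=0; u,v=pix('b4.png',P); print(u,v)
g=im.max(2)
for y in range(int(v)-14,int(v)+10,2): print(y,g[y,int(u)-14:int(u)+15:2])
E
```

```text
position: [0.6714, 0.2312, -0.0308]
force: [0.6, 0.3, -0.9]
grasp_force: 0.0
[ 0.67156624  0.23120547 -0.03057279] 0.007039758608560055
212.81954534005948 273.82291097729114
259 [35 33 35 32 30 18 15 40 61 55 23 75 84 84 84]
261 [42 32 35 32 21 14 39 35 30 28 74 84 84 83 83]
263 [25 28 30 19 12 40 33 11  8 10 77 84 84 84 84]
265 [14 16 24 15 14 33  9  5  4 11 78 84 83 83 84]
267 [13 10 18 10  7 13  8  5  5 12 77 84 83 83 86]
269 [ 10  13  30  35  10  14   8   6   7   9  78  84  83  83 123]
271 [ 67  43  22  15  18  28   8   3   7  10  77  84  84  89 131]
273 [112 111 107  67  74  81  41  16  10  53  84  85  86 125 132]
275 [114 113 113 113 114 113 111 106  75 122 129 128 129 132 133]
277 [114 113 114 114 114 114 114 117 130 131 132 132 132 131 132]
279 [114 113 113 114 114 119 131 132 132 132 132 132 132 132 132]
281 [114 113 113 113 129 132 132 132 133 132 132 133 133 132 132]
```

```bash
 python3 -m inch '[[0,0,-0.15,0,0],[0,0,-0.3,0,0],[0,0,-0.3,0,0]]'| grep -E "pos|force: \["; python3 -m inch '[[0,0,-0.15,0,0],[0,0,-0.3,0,0],[0,0,-0.3,0,0]]'| grep -E "pos|force: \["; python3 -m inch '[[0,0,-0.15,0,0],[0,0,-0.3,0,0],[0,0,-0.3,0,0]]'| grep -E "pos|force: \["
```

```text
position: [0.6715, 0.2312, -0.0337]
force: [-0.2, -0.6, -0.3]
position: [0.6718, 0.2313, -0.0344]
force: [-3.5, -0.3, 9.6]
position: [0.6719, 0.2313, -0.0345]
force: [-6.8, -1.8, 21.0]
```

Contact is at reported z = -0.0345, so true z = reported + 0.0345. x and y agree with the picture to about 3 mm. Now back up to lever height.

```bash
 python3 -m inch '[[0,0,2,0,0],[0,0,5,0,0],[-0.5,-1.7,8,0,0],[-0.5,-1.7,11,0,0],[-0.5,-1.7,12,0,0],[-0.5,-1.7,12,0,0],[-0.5,-1.7,12,0,0]]'
```

```text
time_s: 10.1
position: [0.6667, 0.2144, 0.0806]
tcp_rot: [[-0.968, 0.249, 0.001], [0.249, 0.968, 0.0], [-0.0, 0.0, -1.0]]
force: [-1.1, 0.1, -0.2]
opening: 0.006
grasp_force: 0.0
```

```bash
 python3 -m inch '[[-3,0.8,0,0,0],[-6,1.5,0,0,0],[-7.5,1.9,0,0,0],[-8.5,2.2,0,0,0],[-9.5,2.4,0,0,0],[-10.5,2.7,0,0,0],[-11.5,2.9,0,0,0],[-12.5,3.2,0,0,0],[-13.2,3.4,0,0,0],[-13.2,3.4,0,0,0]]'; python3 - <<'E'
from h import *
s=snap('side','l1.png')
i=s['image'].astype(int); m=(i[...,2]>110)&(i[...,1]<60)&(i[...,0]<60); m[:, :235]=0; m[:,295:]=0; m[:220]=0; m[262:]=0
v,u=np.nonzero(m); print(u.mean(),v.mean(),len(u),u.min(),u.max(),v.min(),v.max())
c=np.array([.510,.2526]); X=np.array([.968,-.25])
for a in (-.2,-.1,0,.1,.2,.3,.75): print(a,pix('l1.png',[*(c+X*.085*np.sin(a)),.055+.085*np.cos(a)]))
E
```

```text
time_s: 10.93
position: [0.531, 0.2486, 0.0792]
tcp_rot: [[-0.969, 0.249, -0.006], [0.249, 0.969, -0.001], [0.005, -0.002, -1.0]]
force: [-0.9, 0.2, -0.2]
opening: 0.003
grasp_force: 0.0
264.4166666666667 247.41666666666666 12 255 267 244 261
-0.2 [269.22638045 248.42187403]
-0.1 [266.49970227 247.24009882]
0 [263.75594996 246.30565225]
0.1 [261.02535339 245.62724933]
0.2 [258.33759038 245.21044075]
0.3 [255.72139273 245.05761744]
0.75 [245.5282738  247.54937644]
```

```bash
 python3 -m inch '[[2.5,-0.6,0,0,0],[5,-1.2,2,0,0],[8,-2,5,0,0],[10,-3,8,0,0],[11,-5,10,0,0],[11,-7,12,0,0]]' | grep pos; python3 - <<'E'
from h import *
s=snap('side','l2.png');t=snap('top','lt2.png')
i=s['image'].astype(int); m=(i[...,2]>110)&(i[...,1]<60)&(i[...,0]<60); m[:, :235]=0; m[:,295:]=0; m[:220]=0; m[258:]=0
v,u=np.nonzero(m); print(u.mean(),v.mean(),len(u),u.min(),u.max(),v.min(),v.max())
a=s['image'][215:305,200:320]; b=t['image'][165:255,140:260]
cv2.imwrite('pics/v8.png',np.hstack([cv2.resize(x,(400,300),interpolation=cv2.INTER_CUBIC) for x in(a,b)]))
E
```

```text
position: [0.647, 0.1777, 0.2011]
262.3030303030303 247.3181818181818 66 258 267 242 253
```

View pics/v8.png

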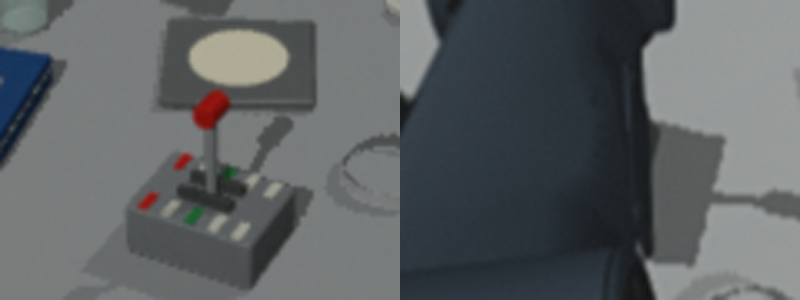

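The lever is upright (grip at (262,247), within about 0.05 rad). Next, over to the flap's fin at about (0.487, -0.2875).

```bash
 python3 -m inch '[[-1.3,-3.9,0,2,4],[-2.6,-7.7,0,5,4],[-4,-11.5,0,8,4],[-5.3,-15.3,0,9.8,4],[-6.6,-19.1,0,9.8,4],[-7.9,-22.9,0,9.8,4],[-9.2,-26.7,0,9.8,4],[-10.5,-30.5,0,9.8,4],[-11.8,-34.3,0,9.8,4],[-13.1,-38.1,0,9.8,4]]'|grep -E "pos|open|rot"
```

```text
position: [0.5116, -0.2025, 0.1989]
tcp_rot: [[-0.997, 0.081, -0.004], [0.081, 0.997, 0.003], [0.004, 0.003, -1.0]]
opening: 0.46
```

```bash
 python3 -m inch '[[-1,-3.5,0,0,4],[-2,-7,0,0,4],[-2.5,-8.5,0,0,4],[-2.5,-8.5,-2,0,4],[-2.5,-8.5,-5,0,4],[-2.5,-8.5,-5,0,4],[-2.5,-8.5,-5,0,4]]'|grep -E "pos|open|rot"; python3 - <<'E'
from h import *
s=snap('side','f1.png');t=snap('top','f1t.png'); P=readout.read_state()['position']+np.array([0,0,.0345])
print(P)
a=s['image'][120:210,230:350].copy(); b=t['image'][155:245,330:450].copy()
def mk(im,f,P,ox,oy,c):
    u,v=pix(f,P); cv2.drawMarker(im,(int((u-ox)*10/3),int((v-oy)*10/3)),c,0,12,1)
a,b=[cv2.resize(x,(400,300),interpolation=cv2.INTER_CUBIC) for x in(a,b)]
for Q,c in [(P,(0,255,0)),((.487,-.2875,.105),(0,0,255)),((.487,-.2875,.117),(255,0,255))]: mk(a,'f1.png',Q,230,120,c); mk(b,'f1t.png',Q,330,155,c)
cv2.imwrite('pics/v9.png',np.hstack([a,b]))
E
```

```text
position: [0.4868, -0.2853, 0.1481]
tcp_rot: [[-0.997, 0.081, -0.006], [0.081, 0.997, 0.006], [0.006, 0.005, -1.0]]
opening: 0.462
[ 0.4890633  -0.28714722  0.18536194]
```

View pics/v9.png

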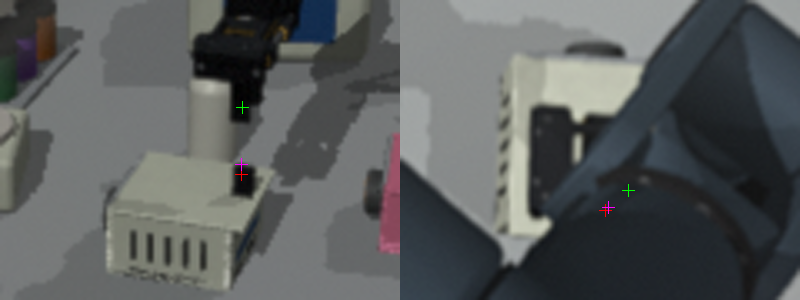

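Side view: the fin at crop (243,181) matches the predicted markers within about 1 px, and the hand is straight above it. Descend and pinch.

```bash
 python3 -m inch '[[-0.2,0,-3,0,4],[-0.2,0,-6,0,4],[-0.2,0,-8,0,4],[-0.2,0,-9,0,4],[-0.2,0,-9.5,0,4],[-0.2,0,-9.5,0,4],[-0.2,0,-9.5,0,4]]'|grep -E "pos|open|force"; python3 -m inch '[[0,0,0,0,0.5],[0,0,0,0,0.5],[0,0,0,0,0.5],[0,0,0,0,0.5],[0,0,0,0,0.5],[0,0,0,0,0.5]]'|grep -E "pos|open|force"
```

```text
position: [0.4878, -0.2884, 0.0569]
force: [0.1, 0.2, 0.2]
opening: 0.458
grasp_force: 0.0
position: [0.4869, -0.2877, 0.056]
force: [-0.8, 0.3, 2.2]
opening: 0.159
grasp_force: 30.0
```

Pinched at 13.8 mm, which matches the fin. Working out the swing arc.

```bash
python3 -c "
import numpy as np
a,h=.133,.0315
for d in list(range(0,91,10))+[95,98]:
    t=np.radians(d); x=-a*np.cos(t)+h*np.sin(t)+a; z=a*np.sin(t)+h*np.cos(t)-h
    print(d,(x*99.67).round(1),(-x*8.1).round(2),(z*100).round(1))"
```

```text
0 0.0 -0.0 0.0
10 0.7 -0.06 2.3
20 1.9 -0.15 4.4
30 3.3 -0.27 6.2
40 5.1 -0.42 7.8
50 7.1 -0.58 9.1
60 9.3 -0.76 9.9
70 11.7 -0.95 10.4
80 14.0 -1.14 10.5
90 16.4 -1.33 10.2
95 17.5 -1.43 9.8
98 18.2 -1.48 9.6
```

```bash
 python3 -m inch '[[0.3,0,1.2,0,0.5],[0.7,-0.1,2.3,0,0.5],[1.2,-0.1,3.4,0,0.5],[1.9,-0.2,4.4,0,0.5],[2.6,-0.2,5.3,0,0.5],[3.3,-0.3,6.2,0,0.5],[4.2,-0.3,7,0,0.5],[5.1,-0.4,7.8,0,0.5],[6.1,-0.5,8.5,0,0.5],[7.1,-0.6,9.1,0,0.5]]'|grep -E "pos|open|force"
```

```text
position: [0.5537, -0.2936, 0.1465]
force: [-6.1, -1.5, 1.5]
opening: 0.159
grasp_force: 30.0
```

```bash
 python3 -m inch '[[1.1,-0.1,0.4,0,0.5],[2.2,-0.2,0.8,0,0.5],[3.4,-0.3,1.1,0,0.5],[4.6,-0.4,1.3,0,0.5],[5.8,-0.5,1.4,0,0.5],[6.9,-0.6,1.4,0,0.5],[8.1,-0.7,1.3,0,0.5],[9.3,-0.8,1.1,0,0.5],[10.4,-0.8,0.7,0,0.5],[10.4,-0.8,0.7,0,0.5]]'|grep -E "pos|open|force"
```

```text
position: [0.6646, -0.3039, 0.1554]
force: [0.6, -2.7, 6.6]
opening: 0.158
grasp_force: 30.0
```

The flap is at about 1.67 rad. Release, rise, and look into the well.

```bash
 python3 -m inch '[[0,0,0,0,4],[0,0,0,0,4],[0,0,0,0,4],[0,0,0,0,4],[0,0,0,0,4],[0,0,3,0,4],[0,0,6,0,4],[0,0,9,0,4],[0,0,12,0,4],[0,3,14,0,4]]'|grep -E "time|pos|open|force"; python3 -m inch '[[0,4,0,0,4],[0,8,0,0,4],[0,12,0,0,4],[0,16,0,0,4],[0,20,0,0,4],[-3,22,0,0,4]]'|grep -E "time|pos|open|force"; python3 - <<'E'
from h import *
s=snap('side','w1.png');t=snap('top','w1t.png')
a=s['image'][110:220,220:340]; b=t['image'][150:240,340:440]
cv2.imwrite('pics/v10.png',np.hstack([cv2.resize(a,(300,275),interpolation=cv2.INTER_CUBIC),cv2.resize(b[:, :],(500,450),interpolation=cv2.INTER_CUBIC)[:275*1]] ) if 0 else np.hstack([cv2.copyMakeBorder(cv2.resize(a,(300,275),interpolation=cv2.INTER_CUBIC),0,175,0,0,0),cv2.resize(b,(500,450),interpolation=cv2.INTER_CUBIC)]))
h=cv2.cvtColor(t['image'],cv2.COLOR_BGR2HSV); m=cv2.inRange(h,(5,120,60),(22,255,255)); m[:150]=0;m[250:]=0;m[:,:340]=0;m[:,440:]=0
v,u=np.nonzero(m); print(len(u),u.mean() if len(u) else 0,v.mean() if len(u) else 0)
m=cv2.inRange(h,(95,90,40),(130,255,255)); m[:150]=0;m[250:]=0;m[:,:340]=0;m[:,440:]=0
v,u=np.nonzero(m); print(len(u),u.mean() if len(u) else 0,v.mean() if len(u) else 0)
E
```

```text
time_s: 16.68
position: [0.6622, -0.2777, 0.2966]
force: [1.0, -0.4, 1.4]
opening: 0.459
grasp_force: 0.0
time_s: 17.18
position: [0.6347, -0.0472, 0.2929]
force: [-0.1, 0.6, 0.7]
opening: 0.458
grasp_force: 0.0
52 387.34615384615387 211.23076923076923
138 388.28985507246375 195.7246376811594
```

View pics/v10.png

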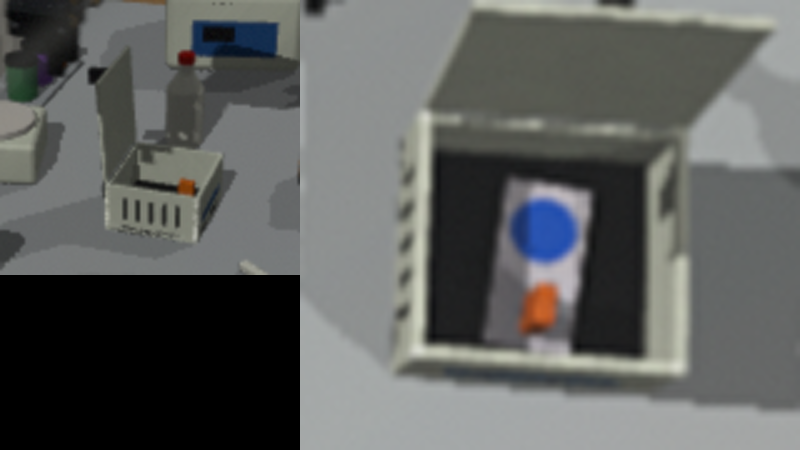

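The flap stands open. The slide lies in the well, slightly rotated: blue glass at top pixel (388,196), orange fin at (387,211). All ten pictures are used, so from here I'll measure numerically.

```bash
python3 - <<'E'
from h import *
np.set_printoptions(precision=4,suppress=True)
f='w1t.png'
g=at(f,388.29,195.72,.0165); F=at(f,387.35,211.23,.055); print('glass',g,'fin',F,'d',np.hypot(*(g-F)[:2]),'yaw',np.degrees(np.arctan2(*(g-F)[1::-1])))
C=[at(f,(x-300)/5+340,y/5+150,.018) for x,y in [(506,178),(593,190),(575,352),(484,340)]]
ln=(C[0]+C[1]-C[2]-C[3])/2; wd=(C[0]+C[3]-C[1]-C[2])/2
print(np.linalg.norm(ln),np.linalg.norm(wd),np.degrees([np.arctan2(ln[1],ln[0]),np.arctan2(-wd[0],wd[1])]),np.mean(C,0))
t=cv2.imread('pics/'+f); h=cv2.cvtColor(t,cv2.COLOR_BGR2HSV); m=cv2.inRange(h,(5,120,60),(22,255,255)); m[:150]=0;m[250:]=0;m[:,:340]=0;m[:,440:]=0
v,u=np.nonzero(m); print(u.min(),u.max(),v.min(),v.max())
s=cv2.imread('pics/w1.png'); h=cv2.cvtColor(s,cv2.COLOR_BGR2HSV); m=cv2.inRange(h,(5,120,60),(22,255,255)); m[:165]=0;m[200:]=0;m[:,:280]=0;m[:,310:]=0
v,u=np.nonzero(m); print('side fin',len(u),u.mean(),v.mean(),v.min())
# well corners inner rim z=.075
yaw=np.radians(-4.65)
E
```

```text
glass [ 0.568  -0.3028  0.0165] fin [ 0.515  -0.2883  0.055 ] d 0.05496149700191551 yaw -15.29786173654861
0.09804471290358638 0.052321506968954684 [-10.5761  -9.1055] [ 0.5463 -0.3     0.018 ]
384 390 207 215
side fin 39 294.2307692307692 184.53846153846155 182
```

```bash
 python3 -m inch '[[-4,-1,0,-3,4],[-8,-3,0,-6.3,4],[-11.5,-6,0,-6.3,4],[-11.5,-10,0,-6.3,4],[-11.5,-14,0,-6.3,4],[-11.5,-18,0,-6.3,4],[-11.5,-22,0,-6.3,4],[-11.5,-24.5,-2,-6.3,4],[-11.5,-24.5,-5,-6.3,4],[-11.5,-24.5,-8,-6.3,4]]'|grep -E "time|pos|open|force|rot";  python3 -m inch '[[0,0,-3,0,4],[0,0,-6,0,4],[0,0,-8,0,4],[0,0,-8,0,4],[0,0,-8,0,4]]'|grep -E "time|pos|open|force|rot"
```

```text
time_s: 18.12
position: [0.5169, -0.3004, 0.2136]
tcp_rot: [[-0.981, 0.194, 0.003], [0.194, 0.981, -0.003], [-0.003, -0.002, -1.0]]
force: [-0.2, 0.5, -0.5]
opening: 0.459
grasp_force: 0.0
time_s: 18.53
position: [0.5161, -0.2968, 0.1329]
tcp_rot: [[-0.982, 0.19, -0.002], [0.19, 0.982, 0.001], [0.002, 0.001, -1.0]]
force: [0.4, -0.1, -0.0]
opening: 0.46
grasp_force: 0.0
```

```bash
 python3 -m inch '[[0,0.4,-3,0,4],[0,0.4,-6,0,4],[0,0.4,-9,0,4],[0,0.4,-11,0,4],[0,0.4,-12.5,0,4],[0,0.4,-12.5,0,4]]'|grep -E "time|pos|open|force";  python3 -m inch '[[0,0,-0.8,0,4],[0,0,-1.6,0,4],[0,0,-1.6,0,4],[0,0,-1.6,0,4]]'|grep -E "time|pos|open|force"; python3 -m inch '[[0,0,0,0,0.4],[0,0,0,0,0.4],[0,0,0,0,0.4],[0,0,0,0,0.4],[0,0,0,0,0.4],[0,0,0,0,0.4],[0,0,0,0,0.4]]'|grep -E "time|pos|open|force"
```

```text
time_s: 19.03
position: [0.5165, -0.2928, 0.0077]
force: [-0.0, 0.2, 0.0]
opening: 0.459
grasp_force: 0.0
time_s: 19.37
position: [0.5172, -0.2932, -0.0067]
force: [0.4, 0.6, 0.3]
opening: 0.459
grasp_force: 0.0
time_s: 19.95
position: [0.5168, -0.2927, -0.0072]
force: [-0.6, 0.8, 1.5]
opening: 0.137
grasp_force: 30.0
```

Holding the fin (11.9 mm). Glass by grasp geometry is at (0.568, -0.303), which agrees with the picture. Lift straight out.

```bash
 python3 -m inch '[[0,0,1,0,0.4],[0,0,3,0,0.4],[0,0,5,0,0.4],[0,0,7,0,0.4],[0,0,9,0,0.4],[0,0,11,0,0.4],[0,0,13,0,0.4],[0,0,14.5,0,0.4],[0,0,14.5,0,0.4]]'|grep -E "time|pos|open|force";  python3 -m inch '[[0,2,0,0,0.4],[0,5,0,0,0.4],[-0.5,8,0,0,0.4],[-0.8,11,0,0,0.4],[-1.1,14,0,0,0.4],[-1.4,17,0,0,0.4],[-1.7,20,0,0,0.4],[-2,23,0,0,0.4],[-2.2,26,0,0,0.4],[-2.2,28,0,0,0.4]]'|grep -E "time|pos|open|force"
```

```text
time_s: 20.7
position: [0.5187, -0.2944, 0.1416]
force: [-0.5, -1.4, -1.6]
opening: 0.134
grasp_force: 30.0
time_s: 21.53
position: [0.4925, -0.01, 0.1369]
force: [0.3, -0.4, -1.4]
opening: 0.131
grasp_force: 30.0
```

```bash
 python3 -m inch '[[0,0.5,-1.5,0,0.4],[0,0.6,-3,0,0.4],[0,0.6,-5,0,0.4],[0,0.6,-6.7,0,0.4],[0,0.6,-6.7,0,0.4],[0,0.6,-6.7,0,0.4],[0,0.6,-6.7,0,0.4]]'|grep -E "time|pos|open|force|rot"; python3 - <<'E'
from h import *
np.set_printoptions(precision=4,suppress=True)
s=snap('side','e1.png');t=snap('top','e1t.png'); st=readout.read_state(); P=np.array(st['position'])+[0,0,.0345]; R=np.array(st['tcp_rot'])
G=P-.052*R[:,0]; G[2]-=.0123; print('TCP',P,'glass pred',G,st['qvel'])
def blob(c,f,box,z):
    h=cv2.cvtColor(c['image'],cv2.COLOR_BGR2HSV); m=cv2.inRange(h,(95,120,50),(130,255,255)); x0,x1,y0,y1=box
    k=np.zeros_like(m);k[y0:y1,x0:x1]=m[y0:y1,x0:x1]; n,l,S,C=cv2.connectedComponentsWithStats(k)
    for j in range(1,n):
        if S[j,4]>25: print(f,S[j],C[j],at(f,*C[j],z))
    print('pred px',pix(f,G))
blob(t,'e1t.png',(250,340,150,250),.093); blob(s,'e1.png',(230,310,170,250),.093)
# red lever grip, side
i=s['image'].astype(int); m=(i[...,2]>110)&(i[...,1]<60)&(i[...,0]<60); m[:, :235]=0; m[:,295:]=0; m[:220]=0; m[258:]=0
v,u=np.nonzero(m); print('lever',u.mean(),v.mean(),len(u))
E
```

```text
time_s: 22.12
position: [0.4949, -0.0069, 0.0709]
tcp_rot: [[-0.982, 0.19, 0.0], [0.19, 0.982, -0.0], [-0.0, -0.0, -1.0]]
force: [0.2, -1.1, -0.9]
opening: 0.137
grasp_force: 30.0
TCP [ 0.4955 -0.007   0.106 ] glass pred [ 0.5466 -0.0169  0.0938] [ 0.0627 -0.2601  0.065   0.0874 -0.1267 -0.062 ]
pred px [291.3238 199.5498]
e1.png [266 207  12   6  58] [271.5    209.4138] [ 0.5468 -0.0222  0.093 ]
pred px [271.2388 210.0202]
lever 262.24242424242425 247.43939393939394 66
```

```bash
 python3 -m inch '[[-0.1,0.3,0,0,0.4],[-0.1,0.5,0,0,0.4],[-0.1,0.5,0,0,0.4],[-0.1,0.5,0,0,0.4],[-0.1,0.5,0,0,0.4],[-0.1,0.5,0,0,0.4],[-0.1,0.5,0,0,0.4],[-0.1,0.5,0,0,0.4]]'|grep -E "time|pos|open|force"; python3 - <<'E'
from h import *
s=snap('side','e2.png'); st=readout.read_state(); print(np.abs(st['qvel']).max(), st['position'])
# flap edge unchanged? compare region of w1 (flap left of well) with now
d=cv2.absdiff(cv2.imread('pics/w1.png')[125:185,255:275],s['image'][125:185,255:275]).max(2); print('flap diff px',(d>40).sum())
h=cv2.cvtColor(s['image'],cv2.COLOR_BGR2HSV); m=cv2.inRange(h,(95,120,50),(130,255,255))[170:230,250:300]; v,u=np.nonzero(m); print(u.mean()+250,v.mean()+170,len(u))
P=np.array(st['position'])+[0,0,.0345]; G=P-.052*np.array(st['tcp_rot'])[:,0]; G[2]-=.0123; print(G,pix('e2.png',G))
E
```

```text
time_s: 22.88
position: [0.4938, -0.0018, 0.0706]
force: [-0.1, -0.7, -0.4]
opening: 0.137
grasp_force: 30.0
0.07977189378733363 [ 0.49370473 -0.00176604  0.07062372]
flap diff px 75
271.5 210.32142857142856 56
[ 0.54475719 -0.01164763  0.09281828] [271.43627151 211.15914824]
```

```bash
python3 - <<'E'
from h import *
a=cv2.imread('pics/w1t.png')[145:178,360:436]; b=cv2.imread('pics/e1t.png')[145:178,360:436]
d=cv2.absdiff(a,b).max(2); v,u=np.nonzero(d>40); print('top flap diff',len(u), (u.min()+360,u.max()+360,v.min()+145,v.max()+145) if len(u) else '')
a=cv2.imread('pics/w1.png')[125:185,255:275]; b=cv2.imread('pics/e2.png')[125:185,255:275]
d=cv2.absdiff(a,b).max(2); v,u=np.nonzero(d>40); print('side',u.min()+255,u.max()+255,v.min()+125,v.max()+125, a.max(2)[v,u].mean(), b.max(2)[v,u].mean())
E
```

```text
top flap diff 3 (np.int64(415), np.int64(417), np.int64(177), np.int64(177))
side 258 274 125 167 93.4 71.25333333333333
```

The top view shows the flap unchanged and open; the side differences are just the arm in front of it. The slide is held over the disc, so I'm handing in.

```bash
python3 -c "
from rig import bot
print(bot.hand_in())"
```

```text
the job is handed in; nothing more can be done
None
```

The job is handed in, but no verdict came back: by my last measurements the lever is upright, the flap is open, and the filter slide is held still with its glass about 8 cm above the lit disc's centre.

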